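# Load the platform shaker with two sample bottles

### The arm

A 7-joint arm with a two-finger parallel gripper is mounted at the origin on the work surface. World frame = base frame: x ahead of the robot, y to its left, z up, the work surface at z = 0. Lengths are in m, angles in rad, forces in N, time in s.
With the tool pointing down it reaches from about 0.35 to 0.9 m from the base axis. Payload 8.1 kg.
Tool frame: the origin (TCP) lies midway between the tips of the shut fingers; the grasp point (between the pads) lies 19 mm behind it; z points along the fingers, y is the direction in which the jaws open and shut (so a half turn about z gives the same grasp; the last joint's range is limited). The gripper opens to 85 mm and grips with 20 to 120 N. Pads are 22 mm wide; open, the fingers measure 114 mm over their backs; the gripper's body (76 mm by 85 mm) begins 54 mm behind the grasp point. The pads swing forward as they close: fully open they stand 13 mm farther back than shut.
Start: joints at [-1.326, 0.434, 0.025, 1.573, -0.012, 1.134, -0.075], TCP at [0.213, 0.588, 0.231] pointing down, gripper open.
Joint ranges: [-2.62, 2.62], [-0.44, 2.09], [-1.27, 1.32], [0.08, 2.57], [-1.32, 4.46], [0.12, 2], [-2.74, 2.74]. Speed limits (rad/s): [2.22, 2.22, 3.01, 3.01, 3.14, 3.14, 3.14].

### API

Orientations are given as a rotation vector (axis times angle).
In Python, from bench import env, grab_frame gives the robot as it stands.
- The arm moves only by the tool send_rows, never from a script. Its argument "targets" is a list of rows, each an object of numbers: "wx", "wy", "wz": the turn, a rotation vector about the tool's x, y, z in rad; "dx", "dy", "dz": the shift along the tool's x, y, z in cm; "hand": the opening in per cent of the stroke, from 0 (shut) to 100 (fully open). A call has 1 to 12 rows; each row is the pose to reach, as a shift and turn from the pose measured when the call began, along the tool's axes at that moment; what a row does not reach only later rows make up. A row lasts 1/8 s, in which the tool goes at most 62.5 mm and 10.7 degrees, less where a joint would pass 70% of its speed; a pose out of reach is approached as far as the arm can. A call with a gripper value outside its range is refused whole. The fingers move at their own pace and stop on an object; "squeeze" is the grip in N (left out, the last holds). Time passes only in rows, so rows that repeat a pose let the fingers close. It gives the time, the measured TCP pose, the force and the opening at its end, in the units of the state.
- env.get_obs(): the state, without advancing time (a new reading comes with each control period).
- grab_frame(name): name is "side" or "top" or "wrist"; returns a dict with "frame" (480x640x3 uint8, blue, green, red), "z_map" (480x640 float32, m along the optical axis (not along the pixel's ray), 0 where there is no reading), "intrinsics" (3x3 intrinsics, pixels), "k1" (the pictures are not rectified: a ray, as slopes to the right and down, at radius r is drawn at 1 + k1 r^2 times it, then the intrinsics apply), "rvec" (rotation vector, rad) and "tvec" (3), from world to camera coordinates, as OpenCV has them. Camera axes: x right, y down, z forward; pixel columns grow to the right and rows downward; lengths in m; the calibration is good to about 2 mm. A picture is of the moment at which its call begins.
- env.finish_job(): hands the job in, once; it reports no verdict.
The state is a dict: "t": time; "joint_pos": joint angles; "qd": joint speeds; "joint_efforts": joint torques, N m; "eef_pos": TCP position; "tcp_rot": TCP orientation; "force": force on the tool from outside, world axes, zero at the start; "wrist_torque": the same for the moment, N m; "opening": finger opening in m.
Only numpy, scipy, OpenCV 4.12 (cv2) and the standard library are available. Lean on these libraries where they do the work, as an engineer would, in place of code of your own. Each camera call takes 0.05 s, during which the arm holds its last target.

### The job

Load the shaker: slide its blue clamp bar fully open, away from the steel fence, then stand the amber bottle and the green bottle upright on the platform side by side between bar and fence, without tipping or dropping them. Slide the bar up until it holds both bottles snugly against the fence, and then throw the start lever over to on. Do not disturb the white bottle, the beaker or the stack of dishes.

Things in the scene. Friction and masses are not known exactly. Their poses are not given: they have to be found in the camera images.
- platform (a point): Centre of the top of the shaker's flat platform (90 mm above the table; 240 mm along its x by 270 mm along its y; the shaker is fixed but stands differently each time). Axes turn with the shaker: z up, +y from the clamp bar towards the fence, x along bar and fence. The fixed steel fence is a 230 mm long wall along x, 42 mm high above the platform, its inner face at y = +85 mm. The low control ledge (top 54 mm above the table) lies on the -x side, from x = -120 to -205 mm.
- clamp (a joint): Slide of the blue clamp bar along the platform's +y, in m: 0 fully open (gap between bar and fence 130 mm), 0.10 the end of travel towards the fence; gap = 130 mm minus the value, so 60 mm bottles touch both at about 0.070. It starts at 0.075 to 0.098, too narrow for a bottle. It moves against about 3 N of friction and stays where it is left.
- clamp_grip (a point): Grip point of the clamp bar's black upright tab, which moves with the bar. The tab is 40 mm along the platform's x by 18 mm along its y and its top is 87 mm above the platform; this point is in its middle, 70 mm above the platform (17 mm below the tab's top). The bar's face towards the fence is 62 mm to +y of this point, and the bar is 230 mm long in x and 42 mm high. A 16 mm high steel arm near the platform joins tab and bar. Axes as the platform's.
- start (a joint): Start lever on the control ledge, hinge angle in rad: 0 off (leaning to the platform's -y by 0.5), 1.0 fully on (leaning to +y by 0.5). Starts between 0 and 0.12. It swings in the platform's y-z plane about a hinge along x and stays where it is left.
- start_tip (a point): Tip of the red start lever, centre of its 26 mm round red ball, 80 mm from the hinge. The hinge lies on the control ledge at platform x = -155, y = 0 mm, 76 mm above the table (on a grey base 50 mm along x, 70 mm along y, 25 mm high); off, the ball is 38 mm to -y of the hinge and 70 mm above it, on, 38 mm to +y and 70 mm above. Moving it takes about 1 N at the ball.
- amber_mid (a point): Amber glass sample bottle with black cap and blank paper label, 60 mm across and 110 mm tall, loose; the cap is a cylinder 38 mm across and 30 mm tall at the very top, the body 60 mm across up to 62 mm and tapering to the neck at 78 mm; mass about 0.15 to 0.3 kg. The point is on its axis half-way up, 55 mm above its underside; z up along the axis.
- green_mid (a point): Green glass sample bottle with green cap, 60 mm across and 110 mm tall, loose; the cap is a cylinder 38 mm across and 30 mm tall at the very top, the body 60 mm across up to 62 mm and tapering to the neck at 78 mm; mass about 0.15 to 0.3 kg. The point is on its axis half-way up, 55 mm above its underside; z up along the axis.
- white_mid (a point): White plastic bottle with red cap of the same shape and size; a bystander to leave alone. The point is on its axis, 55 mm above its underside.
- beaker_mid (a point): Glass beaker, 80 mm across and 100 mm tall; a bystander to leave alone. The point is on its axis half-way up.
- dishes_mid (a point): Stack of round dishes, 90 mm across and 43 mm tall; a bystander to leave alone. The point is on its axis, 23 mm up.

How it is judged:
By the outcome, as a careful person would: the job done as asked, in the order asked, and still so for the second after the job is handed in, with the robot touching nothing.
It also fails if it takes over 72 s, if anything falls off the work surface, if the arm or the gripper's body presses on something with over 40 N, if the wrist force passes 120 N, or if a joint passes its speed limit or range.

## Working session

There is one attempt and no reset: what is moved stays moved. The work goes in short steps, Python scripts to look and compute and a tool call to move; the robot and the scene stay as the last step left them, time stands still between calls to the robot, and variables do not carry over. Pictures are saved under pics/ and viewed, and the job is handed in when it is done.

Besides the shell and the picture viewer there is one more tool, called after "Call:" as name([rows], argument=value, ...), one row to a line, values as JSON. send_rows: Moves the arm, as the interface text tells. Its arguments: {"type":"object","properties":{"targets":{"type":"array","items":{"type":"object","properties":{"wx":{"type":"number"},"wy":{"type":"number"},"wz":{"type":"number"},"dx":{"type":"number"},"dy":{"type":"number"},"dz":{"type":"number"},"hand":{"type":"number"}}}},"squeeze":{"type":"number"}},"required":["targets"]}

```bash
ls; mkdir -p pics; python3 - <<'E'
from bench import env, grab_frame
import cv2
print(env.get_obs())
for n in ["side","top","wrist"]:
    f=grab_frame(n); cv2.imwrite(f"pics/{n}0.png",f["frame"])
    print(n,f["intrinsics"],f["k1"],f["rvec"],f["tvec"])
E
```

```text
pics
{'t': 0.0, 'joint_pos': array([-1.32560221,  0.43524145,  0.02499213,  1.57410045, -0.01161245,
        1.13397551, -0.07511153]), 'qd': array([ 0.00197285,  0.00083443, -0.00082541, -0.00121235, -0.00019291,
        0.00226353,  0.00063943]), 'joint_efforts': array([ 6.11224805e-04, -6.70458698e+01,  1.02558944e+00, -3.16220248e+01,
        1.54433702e-02,  1.23925190e-02, -2.56700525e-05]), 'eef_pos': array([0.2129049 , 0.58708787, 0.23051341]), 'tcp_rot': array([-5.43702084e-01, -3.09405016e+00,  2.47204759e-03]), 'force': array([ 0.25525891, -0.64881437, -0.1577705 ]), 'wrist_torque': array([0.01162347, 0.00775258, 0.0041042 ]), 'opening': 0.08504157411259819}
side [[614.58003505   0.         328.98917227]
 [  0.         614.58003505 234.57956904]
 [  0.           0.           1.        ]] -0.09680081717241214 [ 0.05871754 -2.89124581  1.15166293] [0.51314137 0.1598394  1.25436738]
top [[484.45582016   0.         320.13318369]
 [  0.         484.45582016 236.97921545]
 [  0.           0.           1.        ]] -0.018093341255238555 [ 2.20125138 -2.20025614  0.04040455] [-0.08465396  0.52204805  1.12702635]
wrist [[389.76892312   0.         317.68285709]
 [  0.         389.76892312 236.75729317]
 [  0.           0.           1.        ]] -0.08731531510734465 [-2.33758858 -1.64008236 -0.27314352] [-0.62505164 -0.04282989  0.38080878]
```

View pics/top0.png

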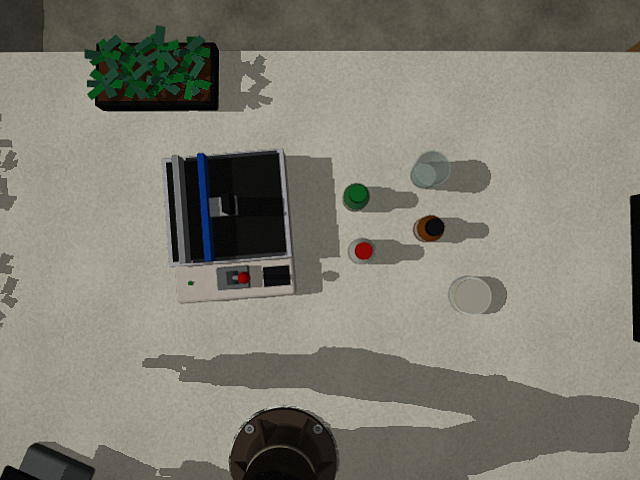

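View pics/side0.png

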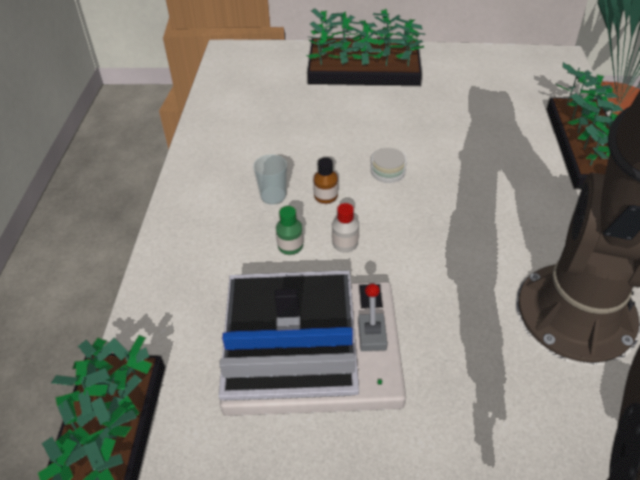

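View pics/wrist0.png

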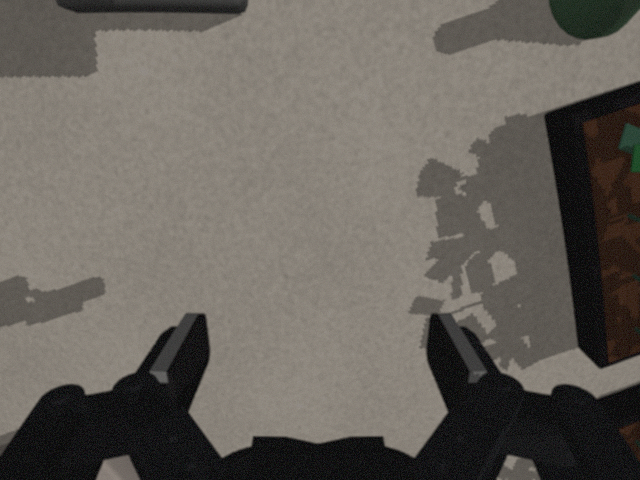

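```bash
cat > h.py <<'E'
from bench import env, grab_frame
import cv2, numpy as np
def cloud(f):
    """world xyz per pixel via depth"""
    h,w=f["z_map"].shape
    u,v=np.meshgrid(np.arange(w),np.arange(h))
    p=cv2.undistortPoints(np.stack([u,v],-1).reshape(-1,1,2).astype(np.float64),f["intrinsics"],np.array([f["k1"],0,0,0.]))
    p=p.reshape(h,w,2); z=f["z_map"].astype(float)
    c=np.dstack([p[...,0]*z,p[...,1]*z,z])
    R,_=cv2.Rodrigues(np.array(f["rvec"])); 
    return (c-np.array(f["tvec"]).reshape(3))@R
def ray(f,uv,zp):
    p=cv2.undistortPoints(np.array(uv,float).reshape(-1,1,2),f["intrinsics"],np.array([f["k1"],0,0,0.])).reshape(-1,2)
    R,_=cv2.Rodrigues(np.array(f["rvec"])); t=np.array(f["tvec"]).reshape(3)
    d=np.c_[p,np.ones(len(p))]@R; o=-R.T@t
    return o+d*((zp-o[2])/d[:,2])[:,None]
def hsv(f): return cv2.cvtColor(f["frame"],cv2.COLOR_BGR2HSV)
def rng(f,lo,hi): return cv2.inRange(hsv(f),np.array(lo),np.array(hi))
E
python3 - <<'E'
from h import *
f=grab_frame("top"); W=cloud(f)
cv2.imwrite("pics/topc.png",cv2.resize(f["frame"][130:330,140:540],(800,400),interpolation=cv2.INTER_CUBIC))
H=hsv(f)
b=rng(f,(105,120,60),(130,255,255))
Z=W[...,2]
print("table z",np.median(Z[400:440,100:200]))
def rect(uv,z):
    P=ray(f,uv,z)[:,:2]; r=cv2.minAreaRect(P.astype(np.float32)); return r
m=(b>0); v,u=np.nonzero(m); print("blue n",len(u),"z",np.percentile(Z[m],[5,50,95]))
mm=m&(abs(Z-0.132)<0.006); v,u=np.nonzero(mm); print("bar",rect(np.c_[u,v],0.132))
for name,lo,hi in [("green",(50,120,40),(85,255,255)),("red",(0,170,90),(5,255,255)),]:
    m=rng(f,lo,hi); n,l,s,c=cv2.connectedComponentsWithStats(m)
    for i in range(1,n):
        if 25<s[i,4] and s[i,1]>120:
            q=l==i; print(name,c[i],s[i],"z",np.percentile(Z[q],[5,50,95]),np.median(W[q],0))
# fence: grey tall strip
reg=np.zeros_like(m,bool); reg[140:275,160:200]=1
q=reg&(abs(Z-0.132)<0.005); v,u=np.nonzero(q); print("fence",len(u),rect(np.c_[u,v],0.132))
# highest things in tab region
reg=np.zeros_like(m,bool); reg[180:230,205:250]=1
q=reg&(abs(Z-0.177)<0.006); v,u=np.nonzero(q); print("tab",len(u),rect(np.c_[u,v],0.177) if len(u)else 0)
for nm,(x0,x1,y0,y1),zz in [("amber",(405,460,205,250),.11),("green",(335,380,175,215),.11),("white",(340,385,232,270),.11),("beaker",(405,460,145,195),.1),("dish",(440,500,270,320),.043)]:
    reg=np.zeros_like(m,bool); reg[y0:y1,x0:x1]=1
    q=reg&(abs(Z-zz)<0.005); v,u=np.nonzero(q)
    if len(u): 
        P=ray(f,np.c_[u,v],zz)[:,:2]; print(nm,len(u),cv2.minEnclosingCircle(P.astype(np.float32)),P.mean(0))
# platform outline rim
reg=np.zeros_like(m,bool); reg[140:310,155:305]=1
q=reg&(Z>0.05); 
for z in np.arange(.05,.2,.005): print(round(z,3),int((reg&(abs(Z-z)<.0025)).sum()),end="; ")
q=reg&(abs(Z-0.09)<0.006); v,u=np.nonzero(q); print("\nplat",len(u),rect(np.c_[u,v],0.09))
E
```

```text
table z -0.0002625480287278666
blue n 736 z [0.12715787 0.13109517 0.13440621]
bar ((0.5817169547080994, 0.16049841046333313), (0.2270890772342682, 0.013988819904625416), 4.860482215881348)
green [355.77938144 195.95876289] [344 184  25  25 485] z [0.06148206 0.10370569 0.11210725] [ 0.60835822 -0.16189983  0.10370569]
red [363.27272727 250.50649351] [355 243  18  16 231] z [0.10579498 0.10949181 0.11281162] [ 0.48825393 -0.17645678  0.10949181]
red [241.63235294 277.70588235] [238 273   9  10  68] z [0.15057613 0.15687644 0.16047652] [0.43274772 0.07499255 0.15687644]
fence 840 ((0.5786029100418091, 0.19851064682006836), (0.22771485149860382, 0.05728542059659958), 0.8086081147193909)
tab 170 ((0.5858969688415527, 0.10549888759851456), (0.03647337108850479, 0.018131431192159653), 0.5189701318740845)
amber 219 ((0.5414562225341797, -0.3318813145160675), 0.018428092822432518) [ 0.54192785 -0.33189052]
green 228 ((0.6141517162322998, -0.16567818820476532), 0.018764585256576538) [ 0.61410256 -0.16582322]
white 237 ((0.4903789758682251, -0.17845717072486877), 0.018523532897233963) [ 0.49026967 -0.17845061]
beaker 185 ((0.6691009402275085, -0.32766303420066833), 0.039805151522159576) [ 0.66963792 -0.32930248]
dish 1083 ((0.3879108428955078, -0.4272719621658325), 0.04575563222169876) [ 0.3879957  -0.42735392]
0.05 1227; 0.055 2348; 0.06 135; 0.065 1; 0.07 5; 0.075 166; 0.08 308; 0.085 1527; 0.09 7913; 0.095 1139; 0.1 116; 0.105 135; 0.11 220; 0.115 292; 0.12 135; 0.125 189; 0.13 1196; 0.135 343; 0.14 8; 0.145 15; 0.15 33; 0.155 72; 0.16 42; 0.165 14; 0.17 17; 0.175 129; 0.18 29; 0.185 0; 0.19 0; 0.195 0; 0.2 0; 
plat 10442 ((0.5599358081817627, 0.11923568695783615), (0.287541925907135, 0.27035781741142273), 4.836143970489502)
```

View pics/topc.png

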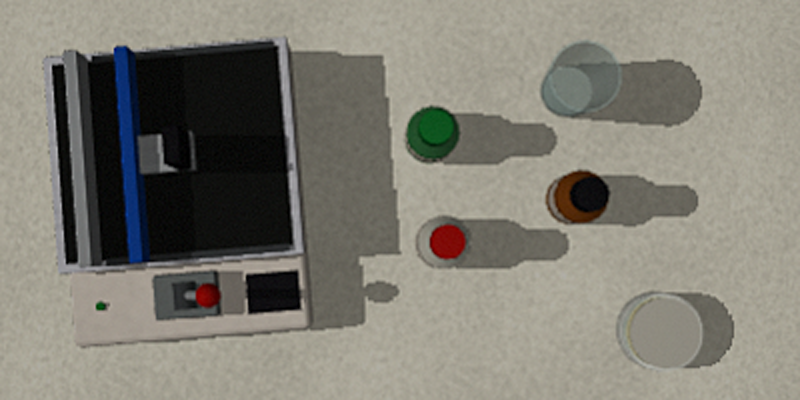

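```bash
python3 - <<'E'
from h import *
f=grab_frame("top"); W=cloud(f); Z=W[...,2]
reg=np.zeros(Z.shape,bool); reg[140:275,165:196]=1
q=reg&(abs(Z-0.132)<0.005); 
n,l,s,c=cv2.connectedComponentsWithStats(q.astype(np.uint8))
i=1+np.argmax(s[1:,4]); v,u=np.nonzero(l==i)
P=ray(f,np.c_[u,v],.132)[:,:2]; print(len(u),cv2.minAreaRect(P.astype(np.float32)))
a=np.deg2rad(4.86); ux=np.array([np.cos(a),np.sin(a)]); uy=np.array([-ux[1],ux[0]])
y=P@uy; x=P@ux
b=rng(f,(105,120,60),(130,255,255))>0
for nm,m in [("fence",l==i),("bar",b&(abs(Z-.132)<.006))]:
    v,u=np.nonzero(m);P=ray(f,np.c_[u,v],.132)[:,:2]; y=P@uy; x=P@ux
    print(nm,"x",np.percentile(x,[.5,99.5]),"y",np.percentile(y,[2,50,98]), "slope",np.polyfit(x,y,1)[0])
reg[:]=0; reg[180:230,205:250]=1
m=reg&(Z>.170); v,u=np.nonzero(m);P=ray(f,np.c_[u,v],.177)[:,:2]; print("tab x",np.percentile(P@ux,[1,50,99]),"y",np.percentile(P@uy,[1,50,99]))
m=reg*0+0
r=rng(f,(0,170,90),(5,255,255))>0; r[:, :230]=0; r[:,255:]=0
v,u=np.nonzero(r);P=ray(f,np.c_[u,v],.150)[:,:2]; print("ball",(P@ux).mean(),(P@uy).mean(), W[r].mean(0))
q=(abs(Z-.054)<.006); q[:260]=0;q[310:]=0;q[:,:165]=0;q[:,305:]=0
v,u=np.nonzero(q);P=ray(f,np.c_[u,v],.054)[:,:2];print("ledge x",np.percentile(P@ux,[1,99]),"y",np.percentile(P@uy,[1,99]))
from scipy.spatial.transform import Rotation as Ro
o=env.get_obs(); print(Ro.from_rotvec(o["tcp_rot"]).as_matrix().round(4),ux,uy)
# side view check
f=grab_frame("side"); W=cloud(f); Z=W[...,2]
b=rng(f,(105,120,60),(130,255,255))>0; m=b&(abs(Z-.132)<.004); v,u=np.nonzero(m)
P=ray(f,np.c_[u,v],.132)[:,:2]; print("side bar x",np.percentile(P@ux,[1,99]),"y",np.percentile(P@uy,[2,50,98]))
for nm,lo,hi in [("green",(50,120,30),(85,255,255)),("red",(0,170,60),(5,255,255))]:
    g=rng(f,lo,hi); n,l,s,c=cv2.connectedComponentsWithStats(g)
    for i in range(1,n):
        if s[i,4]>80 and 150<s[i,1]<300: 
            qq=(l==i)&(abs(Z-.11)<.003); print(nm,c[i],qq.sum(),W[qq].mean(0) if qq.any() else W[l==i].mean(0))
g=np.zeros(Z.shape,bool); g[155:180,315:340]=1; qq=g&(abs(Z-.11)<.003); print("amber",W[qq].mean(0))
E
```

```text
783 ((0.5773413777351379, 0.21309572458267212), (0.2271842211484909, 0.016157185658812523), 4.865021705627441)
fence x [0.4804159  0.70516812] y [0.15598923 0.16365245 0.17108397] slope -0.0007970044750300914
bar x [0.48030248 0.70508986] y [0.10395731 0.1106031  0.11732153] slope -0.00014088773545218434
tab x [0.57399098 0.5932355  0.62346056] y [0.01775948 0.05517773 0.06485184]
ball 0.4378627365253346 0.039604330071938705 [0.43312858 0.07577887 0.15484192]
ledge x [0.39124001 0.47324542] y [-0.05986685  0.20197098]
[[-9.401e-01  3.409e-01 -2.000e-04]
 [ 3.409e-01  9.401e-01 -7.000e-04]
 [-1.000e-04 -7.000e-04 -1.000e+00]] [0.99640469 0.08472132] [-0.08472132  0.99640469]
side bar x [0.47930245 0.69918909] y [0.10511356 0.11276186 0.12098336]
green [287.56382979 216.89007092] 123 [ 0.60929479 -0.1626448   0.10953115]
red [345.        212.6872428] 125 [ 0.48673533 -0.17487006  0.10959545]
red [371.875      289.90441176] 0 [0.4310447  0.08239224 0.15992503]
amber [ 0.53728747 -0.33198334  0.10967196]
```

Call:
send_rows([
  {"dx": -51.5, "dy": -32.5, "dz": 0, "wz": -0.433, "hand": 100},
  {"dx": -51.5, "dy": -32.5, "dz": 0, "wz": -0.433, "hand": 100},
  {"dx": -51.5, "dy": -32.5, "dz": 0, "wz": -0.433, "hand": 100},
  {"dx": -51.5, "dy": -32.5, "dz": 0, "wz": -0.433, "hand": 100},
  {"dx": -51.5, "dy": -32.5, "dz": 0, "wz": -0.433, "hand": 100},
  {"dx": -51.5, "dy": -32.5, "dz": 0, "wz": -0.433, "hand": 100},
  {"dx": -51.5, "dy": -32.5, "dz": 0, "wz": -0.433, "hand": 100},
  {"dx": -51.5, "dy": -32.5, "dz": 0, "wz": -0.433, "hand": 100},
  {"dx": -51.5, "dy": -32.5, "dz": 0, "wz": -0.433, "hand": 100},
  {"dx": -51.5, "dy": -32.5, "dz": 0, "wz": -0.433, "hand": 100},
  {"dx": -51.5, "dy": -32.5, "dz": 0, "wz": -0.433, "hand": 100},
  {"dx": -51.5, "dy": -32.5, "dz": 0, "wz": -0.433, "hand": 100},
], squeeze=40)

```text
invalid input at $.targets[0]: expected keys wx, wy, wz, dx, dy, dz, hand
```

Call:
send_rows([
  {"dx": -51.5, "dy": -32.5, "dz": 0, "wx": 0, "wy": 0, "wz": -0.433, "hand": 100},
  {"dx": -51.5, "dy": -32.5, "dz": 0, "wx": 0, "wy": 0, "wz": -0.433, "hand": 100},
  {"dx": -51.5, "dy": -32.5, "dz": 0, "wx": 0, "wy": 0, "wz": -0.433, "hand": 100},
  {"dx": -51.5, "dy": -32.5, "dz": 0, "wx": 0, "wy": 0, "wz": -0.433, "hand": 100},
  {"dx": -51.5, "dy": -32.5, "dz": 0, "wx": 0, "wy": 0, "wz": -0.433, "hand": 100},
  {"dx": -51.5, "dy": -32.5, "dz": 0, "wx": 0, "wy": 0, "wz": -0.433, "hand": 100},
  {"dx": -51.5, "dy": -32.5, "dz": 0, "wx": 0, "wy": 0, "wz": -0.433, "hand": 100},
  {"dx": -51.5, "dy": -32.5, "dz": 0, "wx": 0, "wy": 0, "wz": -0.433, "hand": 100},
  {"dx": -51.5, "dy": -32.5, "dz": 0, "wx": 0, "wy": 0, "wz": -0.433, "hand": 100},
  {"dx": -51.5, "dy": -32.5, "dz": 0, "wx": 0, "wy": 0, "wz": -0.433, "hand": 100},
  {"dx": -51.5, "dy": -32.5, "dz": 0, "wx": 0, "wy": 0, "wz": -0.433, "hand": 100},
  {"dx": -51.5, "dy": -32.5, "dz": 0, "wx": 0, "wy": 0, "wz": -0.433, "hand": 100},
], squeeze=40)

```text
t: 1.8
eef_pos: [0.5859, 0.107, 0.231]
tcp_rot: [0.134, -3.138, -0.0]
force: [-0.1, 0.2, -0.1]
opening: 0.0856
```

```bash
cat >> h.py <<'E'
from scipy.spatial.transform import Rotation as Ro
A=np.deg2rad(4.86); ux=np.array([np.cos(A),np.sin(A)]); uy=np.array([-ux[1],ux[0]])
def XY(p): p=np.asarray(p)[...,:2]; return np.stack([p@ux,p@uy],-1)
def st():
    o=env.get_obs(); M=Ro.from_rotvec(o["tcp_rot"]).as_matrix()
    print("t",o["t"],"XY",XY(o["eef_pos"]).round(4),"z",o["eef_pos"][2].round(4),"yaw",np.degrees(np.arctan2(M[1,1],M[0,1])).round(2),"tilt",M[:2,2].round(4),"open",round(o["opening"],4),"F",o["force"].round(1),"j",o["joint_pos"].round(2))
E
python3 - <<'E'
from h import *
st()
f=grab_frame("wrist"); cv2.imwrite("pics/w1.png",f["frame"])
W=cloud(f); Z=W[...,2]
m=(abs(Z-.177)<.004); v,u=np.nonzero(m);
print(len(u)); p=XY(ray(f,np.c_[u,v],.177)); print(np.percentile(p,[1,50,99],axis=0))
b=(rng(f,(105,120,40),(130,255,255))>0)&(abs(Z-.132)<.005); v,u=np.nonzero(b); p=XY(ray(f,np.c_[u,v],.132)); print("bar",np.percentile(p,[1,50,99],axis=0))
E
```

```text
t 1.8 XY [0.5929 0.057 ] z 0.231 yaw 94.89 tilt [-0.0008  0.0001] open 0.0856 F [-0.1  0.2 -0.1] j [-0.38  0.39  0.15  1.66 -0.06  1.1   1.45]
2150
[[0.57194323 0.04819177]
 [0.59021276 0.05685512]
 [0.61084991 0.06547086]]
bar [[0.48083429 0.10312713]
 [0.56884088 0.11063133]
 [0.70116735 0.1182115 ]]
```

View pics/w1.png

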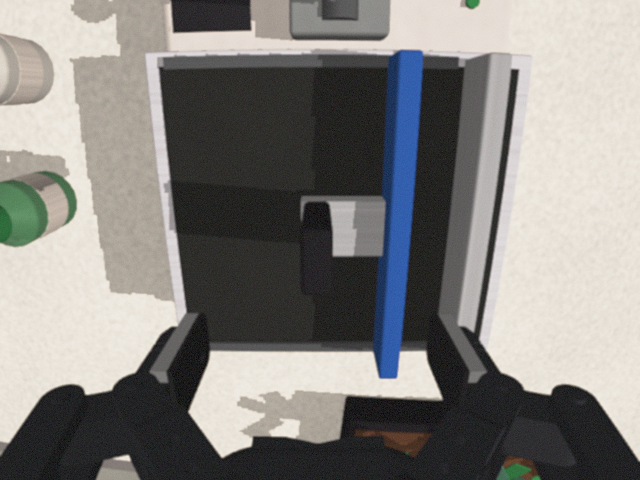

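Call:
send_rows([
  {"dx": 0, "dy": 0, "dz": 5, "wx": 0, "wy": 0, "wz": 0, "hand": 100},
  {"dx": 0, "dy": 0, "dz": 8.8, "wx": 0, "wy": 0, "wz": 0, "hand": 100},
  {"dx": 0, "dy": 0, "dz": 8.8, "wx": 0, "wy": 0, "wz": 0, "hand": 60},
  {"dx": 0, "dy": 0, "dz": 8.8, "wx": 0, "wy": 0, "wz": 0, "hand": 0},
  {"dx": 0, "dy": 0, "dz": 8.8, "wx": 0, "wy": 0, "wz": 0, "hand": 0},
  {"dx": 0, "dy": 0, "dz": 8.8, "wx": 0, "wy": 0, "wz": 0, "hand": 0},
  {"dx": 0, "dy": 0, "dz": 8.8, "wx": 0, "wy": 0, "wz": 0, "hand": 0},
  {"dx": 0, "dy": 0, "dz": 8.8, "wx": 0, "wy": 0, "wz": 0, "hand": 0},
], squeeze=40)

```text
t: 2.85
eef_pos: [0.5865, 0.1079, 0.1448]
tcp_rot: [-0.136, 3.137, 0.001]
force: [-0.7, -0.1, 5.8]
opening: 0.017
```

```bash
python3 -c "
from h import *
st()"
```

```text
t 2.85 XY [0.5935 0.0578] z 0.1448 yaw 94.95 tilt [0.0017 0.001 ] open 0.017 F [-0.7 -0.1  5.8] j [-0.37  0.47  0.14  1.76 -0.08  0.92  1.46]
```

Call:
send_rows([
  {"dx": 0, "dy": -3, "dz": 0, "wx": 0, "wy": 0, "wz": 0, "hand": 0},
  {"dx": 0, "dy": -6, "dz": 0, "wx": 0, "wy": 0, "wz": 0, "hand": 0},
  {"dx": 0, "dy": -9.0, "dz": 0, "wx": 0, "wy": 0, "wz": 0, "hand": 0},
  {"dx": 0, "dy": -9.2, "dz": 0, "wx": 0, "wy": 0, "wz": 0, "hand": 0},
  {"dx": 0, "dy": -9.2, "dz": 0, "wx": 0, "wy": 0, "wz": 0, "hand": 0},
])

```text
t: 3.48
eef_pos: [0.5943, 0.0154, 0.1449]
tcp_rot: [-0.134, 3.137, -0.0]
force: [-1.4, -1.7, -0.5]
opening: 0.0174
```

```bash
python3 -c "
from h import *
st()"
```

```text
t 3.475 XY [ 0.5935 -0.0351] z 0.1449 yaw 94.91 tilt [ 0.0016 -0.0001] open 0.0174 F [-1.4 -1.7 -0.5] j [-0.22  0.47  0.15  1.76 -0.09  0.92  1.62]
```

Call:
send_rows([
  {"dx": 0, "dy": -0.3, "dz": 0, "wx": 0, "wy": 0, "wz": 0, "hand": 0},
  {"dx": 0, "dy": -0.6, "dz": 0, "wx": 0, "wy": 0, "wz": 0, "hand": 0},
  {"dx": 0, "dy": -0.6, "dz": 0, "wx": 0, "wy": 0, "wz": 0, "hand": 0},
])

```text
t: 3.85
eef_pos: [0.5943, 0.0152, 0.1449]
tcp_rot: [-0.142, 3.137, 0.008]
force: [-2.2, 14.2, -1.3]
opening: 0.0175
```

```bash
python3 -c "
from h import *
st()"
```

```text
t 3.85 XY [ 0.5935 -0.0352] z 0.1449 yaw 95.17 tilt [0.0007 0.0053] open 0.0175 F [-2.2 14.2 -1.3] j [-0.22  0.47  0.15  1.76 -0.09  0.92  1.63]
```

Call:
send_rows([
  {"dx": 0, "dy": 0, "dz": 0, "wx": 0, "wy": 0, "wz": 0, "hand": 45},
  {"dx": 0, "dy": 0, "dz": 0, "wx": 0, "wy": 0, "wz": 0, "hand": 45},
  {"dx": 0, "dy": 0, "dz": -4, "wx": 0, "wy": 0, "wz": 0, "hand": 60},
  {"dx": 0, "dy": 0, "dz": -9, "wx": 0, "wy": 0, "wz": 0, "hand": 100},
  {"dx": 0, "dy": -6, "dz": -10, "wx": 0, "wy": 0, "wz": 0, "hand": 100},
  {"dx": -0.2, "dy": -12, "dz": -10, "wx": 0, "wy": 0, "wz": 0, "hand": 100},
  {"dx": -0.2, "dy": -18, "dz": -10, "wx": 0, "wy": 0, "wz": 0, "hand": 100},
  {"dx": -0.2, "dy": -18.1, "dz": -10, "wx": 0, "wy": 0, "wz": 0, "hand": 100},
  {"dx": -0.2, "dy": -18.1, "dz": -10, "wx": 0, "wy": 0, "wz": 0, "hand": 100},
])

```text
t: 4.97
eef_pos: [0.6125, -0.1656, 0.244]
tcp_rot: [-0.14, 3.137, 0.008]
force: [-0.0, 0.2, 0.2]
opening: 0.0853
```

```bash
python3 - <<'E'
from h import *
st()
f=grab_frame("wrist"); cv2.imwrite("pics/w2.png",f["frame"])
W=cloud(f); Z=W[...,2]
m=((abs(Z-.110)<.003)).astype(np.uint8); n,l,s,c=cv2.connectedComponentsWithStats(m)
for i in range(1,n):
    if s[i,4]>150:
        v,u=np.nonzero(l==i); P=ray(f,np.c_[u,v],.11)
        ctr,r=cv2.minEnclosingCircle(XY(P).astype(np.float32)); print(c[i],s[i,4],ctr,r)
f=grab_frame("top"); W=cloud(f); Z=W[...,2]
b=(rng(f,(105,120,60),(130,255,255))>0)&(abs(Z-.132)<.006); v,u=np.nonzero(b); print("bar Y",np.percentile(XY(ray(f,np.c_[u,v],.132)),[2,50,98],axis=0)[:,1])
E
```

```text
t 4.975 XY [ 0.5963 -0.2169] z 0.244 yaw 95.11 tilt [0.0008 0.0054] open 0.0853 F [-0.   0.2  0.2] j [ 0.04  0.44  0.22  1.54 -0.11  1.17  1.93]
[314.11699371  39.85449833] 2701 (0.4728003144264221, -0.21847376227378845) 0.01884683407843113
[603.73228346 159.0096238 ] 1143 (0.5451031923294067, -0.0171484537422657) 0.0729844868183136
[ 88.08526077 103.56462585] 2205 (0.5113871693611145, -0.37579065561294556) 0.019741661846637726
[315.81770285 220.54794521] 1898 (0.5959182381629944, -0.21692189574241638) 0.018885767087340355
[585.83185841 309.53097345] 339 (0.6748862266540527, 0.01234117429703474) 0.03265700861811638
bar Y [0.01198453 0.01903014 0.02607503]
```

View pics/w2.png

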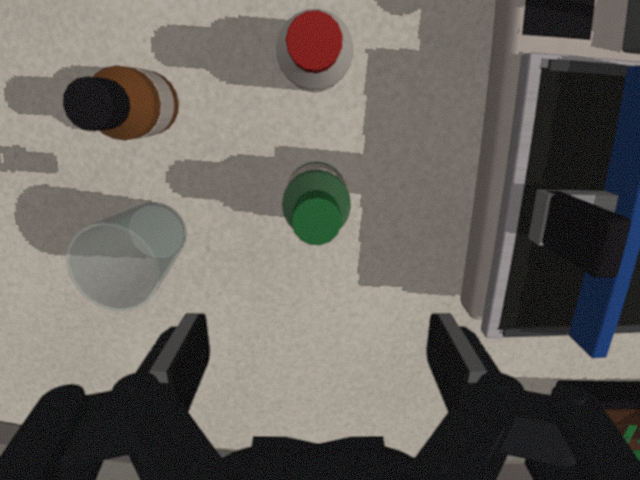

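Call:
send_rows([
  {"dx": 0, "dy": 0, "dz": 6, "wx": 0.0054, "wy": 0, "wz": 0.004, "hand": 100},
  {"dx": 0, "dy": 0, "dz": 12, "wx": 0.0054, "wy": 0, "wz": 0.004, "hand": 100},
  {"dx": 0, "dy": 0, "dz": 16.4, "wx": 0.0054, "wy": 0, "wz": 0.004, "hand": 100},
  {"dx": 0, "dy": 0, "dz": 16.4, "wx": 0.0054, "wy": 0, "wz": 0.004, "hand": 70},
  {"dx": 0, "dy": 0, "dz": 16.4, "wx": 0.0054, "wy": 0, "wz": 0.004, "hand": 50},
  {"dx": 0, "dy": 0, "dz": 16.4, "wx": 0.0054, "wy": 0, "wz": 0.004, "hand": 20},
  {"dx": 0, "dy": 0, "dz": 16.4, "wx": 0.0054, "wy": 0, "wz": 0.004, "hand": 20},
  {"dx": 0, "dy": 0, "dz": 16.4, "wx": 0.0054, "wy": 0, "wz": 0.004, "hand": 20},
], squeeze=40)

```text
t: 6.08
eef_pos: [0.6148, -0.1633, 0.0826]
tcp_rot: [-0.138, 3.133, -0.001]
force: [-0.0, -0.6, 7.6]
opening: 0.0369
```

```bash
python3 -c "
from h import *
st()"
```

```text
t 6.075 XY [ 0.5987 -0.2148] z 0.0826 yaw 95.04 tilt [ 0.0059 -0.0002] open 0.0369 F [-0.  -0.6  7.6] j [ 0.05  0.6   0.18  1.72 -0.14  0.83  1.96]
```

Call:
send_rows([
  {"dx": 0, "dy": 0, "dz": -2, "wx": 0, "wy": 0, "wz": 0, "hand": 20},
  {"dx": 0, "dy": 0, "dz": -6, "wx": 0, "wy": 0, "wz": 0, "hand": 20},
  {"dx": 0, "dy": 0, "dz": -11, "wx": 0, "wy": 0, "wz": 0, "hand": 20},
  {"dx": 0, "dy": 0, "dz": -16, "wx": 0, "wy": 0, "wz": 0, "hand": 20},
  {"dx": 0, "dy": 1, "dz": -20, "wx": 0, "wy": 0, "wz": 0, "hand": 20},
  {"dx": -1, "dy": 5, "dz": -20.5, "wx": 0, "wy": 0, "wz": 0, "hand": 20},
  {"dx": -2, "dy": 10, "dz": -20.5, "wx": 0, "wy": 0, "wz": 0, "hand": 20},
  {"dx": -3, "dy": 15, "dz": -20.5, "wx": 0, "wy": 0, "wz": 0, "hand": 20},
  {"dx": -3.3, "dy": 20, "dz": -20.5, "wx": 0, "wy": 0, "wz": 0, "hand": 20},
  {"dx": -3.3, "dy": 25, "dz": -20.5, "wx": 0, "wy": 0, "wz": 0, "hand": 20},
  {"dx": -3.3, "dy": 30, "dz": -20.5, "wx": 0, "wy": 0, "wz": 0, "hand": 20},
  {"dx": -3.3, "dy": 33.8, "dz": -20.5, "wx": 0, "wy": 0, "wz": 0, "hand": 20},
])

```text
t: 7.58
eef_pos: [0.616, 0.1791, 0.2886]
tcp_rot: [-0.141, 3.132, 0.001]
force: [1.1, 0.3, -2.3]
opening: 0.0371
```

```bash
python3 -c "
from h import *
st()
f=grab_frame('side');cv2.imwrite('pics/s2.png',f['frame'])"
```

```text
t 7.575 XY [0.6289 0.1262] z 0.2886 yaw 95.15 tilt [0.0066 0.0011] open 0.0371 F [ 1.1  0.3 -2.3] j [-0.46  0.42  0.14  1.46 -0.06  1.26  1.34]
```

View pics/s2.png

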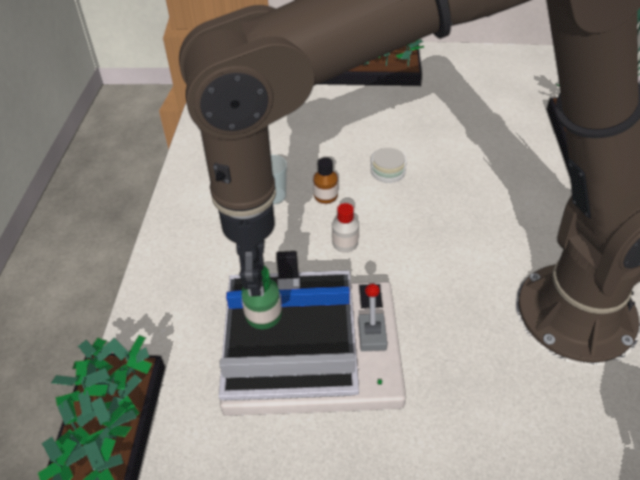

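Call:
send_rows([
  {"dx": -0.3, "dy": -0.3, "dz": 0, "wx": 0, "wy": 0, "wz": 0, "hand": 20},
  {"dx": -0.3, "dy": -0.3, "dz": 4, "wx": 0, "wy": 0, "wz": 0, "hand": 20},
  {"dx": -0.3, "dy": -0.3, "dz": 8, "wx": 0, "wy": 0, "wz": 0, "hand": 20},
  {"dx": -0.3, "dy": -0.3, "dz": 10.4, "wx": 0, "wy": 0, "wz": 0, "hand": 20},
  {"dx": -0.3, "dy": -0.3, "dz": 10.4, "wx": 0, "wy": 0, "wz": 0, "hand": 20},
])

```text
t: 8.25
eef_pos: [0.6178, 0.1816, 0.183]
tcp_rot: [-0.148, 3.135, 0.005]
force: [0.1, 0.4, -1.5]
opening: 0.0367
```

```bash
python3 -c "
from h import *
st()"
```

```text
t 8.25 XY [0.631  0.1286] z 0.183 yaw 95.4 tilt [0.0026 0.0031] open 0.0367 F [ 0.1  0.4 -1.5] j [-0.45  0.5   0.12  1.59 -0.07  1.05  1.36]
```

Call:
send_rows([
  {"dx": 0, "dy": -0.7, "dz": 0, "wx": 0.003, "wy": -0.003, "wz": 0.006, "hand": 20},
  {"dx": 0, "dy": -0.7, "dz": 0, "wx": 0.003, "wy": -0.003, "wz": 0.006, "hand": 20},
  {"dx": 0, "dy": -0.7, "dz": 0, "wx": 0.003, "wy": -0.003, "wz": 0.006, "hand": 20},
])

```text
t: 8.62
eef_pos: [0.619, 0.1746, 0.1841]
tcp_rot: [-0.138, 3.131, 0.001]
force: [0.0, -0.5, -2.0]
opening: 0.0366
```

```bash
python3 -c "
from h import *
st()
f=grab_frame('side');cv2.imwrite('pics/s3.png',cv2.resize(f['frame'][200:420,200:420],(660,660),interpolation=2)[:600])"
```

```text
t 8.625 XY [0.6316 0.1215] z 0.1841 yaw 95.03 tilt [0.0075 0.0011] open 0.0366 F [ 0.  -0.5 -2. ] j [-0.44  0.5   0.12  1.6  -0.07  1.04  1.36]
```

View pics/s3.png

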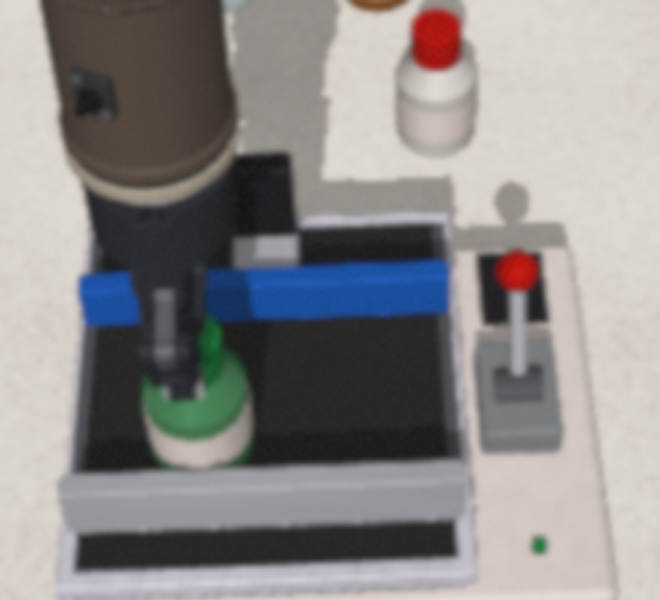

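Call:
send_rows([
  {"dx": 0, "dy": 0, "dz": 0.5, "wx": 0, "wy": 0, "wz": 0, "hand": 20},
  {"dx": 0, "dy": 0, "dz": 1.0, "wx": 0, "wy": 0, "wz": 0, "hand": 20},
  {"dx": 0, "dy": 0, "dz": 1.1, "wx": 0, "wy": 0, "wz": 0, "hand": 20},
])

```text
t: 9.05
eef_pos: [0.619, 0.1749, 0.1727]
tcp_rot: [-0.138, 3.131, 0.001]
force: [-1.1, -1.2, 3.7]
opening: 0.0367
```

```bash
python3 -c "
from h import *
st()"
```

```text
t 9.05 XY [0.6316 0.1218] z 0.1727 yaw 95.06 tilt [0.0072 0.001 ] open 0.0367 F [-1.1 -1.2  3.7] j [-0.44  0.51  0.12  1.61 -0.07  1.02  1.36]
```

Call:
send_rows([
  {"dx": 0, "dy": 0, "dz": 0, "wx": 0, "wy": 0, "wz": 0, "hand": 50},
  {"dx": 0, "dy": 0, "dz": 0, "wx": 0, "wy": 0, "wz": 0, "hand": 70},
  {"dx": 0, "dy": 0, "dz": 0, "wx": 0, "wy": 0, "wz": 0, "hand": 85},
  {"dx": 0, "dy": 0, "dz": -3, "wx": 0, "wy": 0, "wz": 0, "hand": 85},
  {"dx": 0, "dy": 0, "dz": -7, "wx": 0, "wy": 0, "wz": 0, "hand": 85},
  {"dx": 0, "dy": 0, "dz": -10, "wx": 0, "wy": 0, "wz": 0, "hand": 100},
  {"dx": 0, "dy": 0, "dz": -10, "wx": 0, "wy": 0, "wz": 0, "hand": 100},
])

```text
t: 9.93
eef_pos: [0.6196, 0.1751, 0.2756]
tcp_rot: [-0.138, 3.126, 0.004]
force: [0.0, 0.2, 0.3]
opening: 0.0852
```

```bash
python3 - <<'E'
from h import *
st()
f=grab_frame("wrist"); cv2.imwrite("pics/w3.png",f["frame"])
W=cloud(f); Z=W[...,2]
m=((abs(Z-.200)<.003)).astype(np.uint8); n,l,s,c=cv2.connectedComponentsWithStats(m)
for i in range(1,n):
    if s[i,4]>150:
        v,u=np.nonzero(l==i); P=ray(f,np.c_[u,v],.2)
        ctr,r=cv2.minEnclosingCircle(XY(P).astype(np.float32)); print(c[i],s[i,4],ctr,r)
E
```

```text
t 9.925 XY [0.6322 0.122 ] z 0.2756 yaw 95.05 tilt [0.012  0.0028] open 0.0852 F [0.  0.2 0.3] j [-0.45  0.43  0.14  1.48 -0.06  1.23  1.35]
[312.69728601 242.19659012] 2874 (0.628352701663971, 0.1197899580001831) 0.019103895872831345
```

View pics/w3.png

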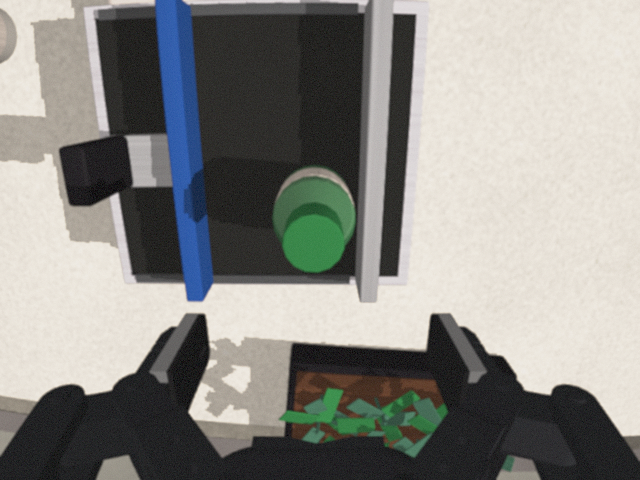

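Call:
send_rows([
  {"dx": 1, "dy": -6, "dz": 0, "wx": 0.003, "wy": 0.012, "wz": 0.003, "hand": 100},
  {"dx": 2.5, "dy": -12, "dz": 0, "wx": 0.003, "wy": 0.012, "wz": 0.003, "hand": 100},
  {"dx": 4, "dy": -18, "dz": 0, "wx": 0.003, "wy": 0.012, "wz": 0.003, "hand": 100},
  {"dx": 5.5, "dy": -24, "dz": 0, "wx": 0.003, "wy": 0.012, "wz": 0.003, "hand": 100},
  {"dx": 7, "dy": -30, "dz": 0, "wx": 0.003, "wy": 0.012, "wz": 0.003, "hand": 100},
  {"dx": 8.5, "dy": -36, "dz": 0, "wx": 0.003, "wy": 0.012, "wz": 0.003, "hand": 100},
  {"dx": 10, "dy": -42, "dz": 0, "wx": 0.003, "wy": 0.012, "wz": 0.003, "hand": 100},
  {"dx": 11.5, "dy": -47, "dz": 2, "wx": 0.003, "wy": 0.012, "wz": 0.003, "hand": 100},
  {"dx": 12.1, "dy": -49.8, "dz": 4, "wx": 0.003, "wy": 0.012, "wz": 0.003, "hand": 100},
  {"dx": 12.1, "dy": -49.8, "dz": 4, "wx": 0.003, "wy": 0.012, "wz": 0.003, "hand": 100},
  {"dx": 12.1, "dy": -49.8, "dz": 4, "wx": 0.003, "wy": 0.012, "wz": 0.003, "hand": 100},
])

```text
t: 11.35
eef_pos: [0.5427, -0.3305, 0.2315]
tcp_rot: [0.135, -3.135, 0.001]
force: [0.2, 0.6, 0.6]
opening: 0.0854
```

```bash
python3 - <<'E'
from h import *
st()
f=grab_frame("wrist"); cv2.imwrite("pics/w4.png",f["frame"])
W=cloud(f); Z=W[...,2]
m=((abs(Z-.110)<.003)).astype(np.uint8); n,l,s,c=cv2.connectedComponentsWithStats(m)
for i in range(1,n):
    if s[i,4]>150:
        v,u=np.nonzero(l==i); P=ray(f,np.c_[u,v],.11)
        ctr,r=cv2.minEnclosingCircle(XY(P).astype(np.float32)); print(c[i],s[i,4],ctr,r)
E
```

```text
t 11.35 XY [ 0.5128 -0.3753] z 0.2315 yaw 94.93 tilt [-0.0032 -0.0009] open 0.0854 F [0.2 0.6 0.6] j [ 0.27  0.46  0.28  1.56 -0.13  1.15  2.24]
[539.24188931 172.13120229] 2096 (0.4718778729438782, -0.22019554674625397) 0.019445113837718964
[313.8416224  222.90873974] 2071 (0.5096638798713684, -0.3774144649505615) 0.01887899450957775
```

View pics/w4.png

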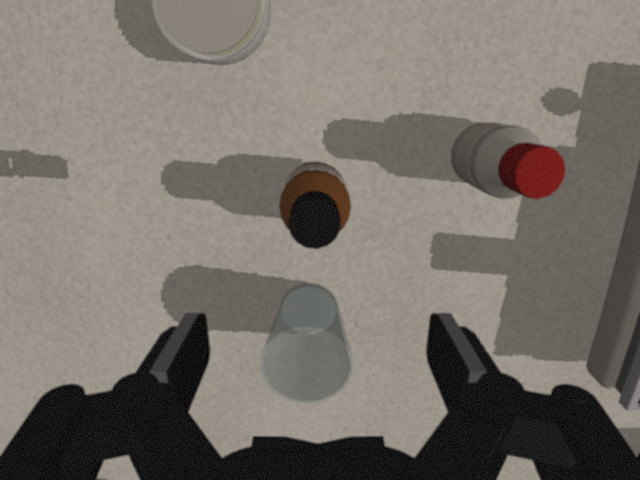

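Call:
send_rows([
  {"dx": 0.3, "dy": -0.2, "dz": 5, "wx": 0, "wy": 0, "wz": 0, "hand": 100},
  {"dx": 0.3, "dy": -0.2, "dz": 10.5, "wx": 0, "wy": 0, "wz": 0, "hand": 100},
  {"dx": 0.3, "dy": -0.2, "dz": 15, "wx": 0, "wy": 0, "wz": 0, "hand": 100},
  {"dx": 0.3, "dy": -0.2, "dz": 15.1, "wx": 0, "wy": 0, "wz": 0, "hand": 70},
  {"dx": 0.3, "dy": -0.2, "dz": 15.1, "wx": 0, "wy": 0, "wz": 0, "hand": 50},
  {"dx": 0.3, "dy": -0.2, "dz": 15.1, "wx": 0, "wy": 0, "wz": 0, "hand": 20},
  {"dx": 0.3, "dy": -0.2, "dz": 15.1, "wx": 0, "wy": 0, "wz": 0, "hand": 20},
  {"dx": 0.3, "dy": -0.2, "dz": 15.1, "wx": 0, "wy": 0, "wz": 0, "hand": 20},
], squeeze=40)

```text
t: 12.4
eef_pos: [0.5417, -0.3333, 0.0837]
tcp_rot: [-0.137, 3.137, -0.005]
force: [0.5, 0.9, 7.9]
opening: 0.0366
```

```bash
python3 -c "
from h import *
st()"
```

```text
t 12.4 XY [ 0.5115 -0.378 ] z 0.0837 yaw 95.0 tilt [ 0.0019 -0.003 ] open 0.0366 F [0.5 0.9 7.9] j [ 0.31  0.6   0.24  1.72 -0.18  0.84  2.28]
```

Call:
send_rows([
  {"dx": 0, "dy": 0, "dz": -2, "wx": 0, "wy": 0, "wz": 0, "hand": 20},
  {"dx": 0, "dy": 0, "dz": -6, "wx": 0, "wy": 0, "wz": 0, "hand": 20},
  {"dx": 0, "dy": 0, "dz": -11, "wx": 0, "wy": 0, "wz": 0, "hand": 20},
  {"dx": 0, "dy": 0, "dz": -16, "wx": 0, "wy": 0, "wz": 0, "hand": 20},
  {"dx": 0, "dy": 2, "dz": -20, "wx": 0, "wy": 0, "wz": 0, "hand": 20},
  {"dx": -0.5, "dy": 7, "dz": -20.5, "wx": 0, "wy": 0, "wz": 0, "hand": 20},
  {"dx": -1, "dy": 12, "dz": -20.5, "wx": 0, "wy": 0, "wz": 0, "hand": 20},
  {"dx": -2, "dy": 17, "dz": -20.5, "wx": 0, "wy": 0, "wz": 0, "hand": 20},
  {"dx": -3, "dy": 22, "dz": -20.5, "wx": 0, "wy": 0, "wz": 0, "hand": 20},
  {"dx": -4, "dy": 27, "dz": -20.5, "wx": 0, "wy": 0, "wz": 0, "hand": 20},
  {"dx": -4.5, "dy": 32, "dz": -20.5, "wx": 0, "wy": 0, "wz": 0, "hand": 20},
  {"dx": -4.5, "dy": 36, "dz": -20.5, "wx": 0, "wy": 0, "wz": 0, "hand": 20},
])

```text
t: 13.9
eef_pos: [0.5547, 0.0322, 0.2889]
tcp_rot: [-0.139, 3.135, -0.004]
force: [-0.2, -0.8, -2.6]
opening: 0.0368
```

```bash
python3 -c "
from h import *
st()"
```

```text
t 13.9 XY [ 0.5555 -0.0149] z 0.2889 yaw 95.08 tilt [ 0.0037 -0.0022] open 0.0368 F [-0.2 -0.8 -2.6] j [-0.27  0.27  0.15  1.67 -0.04  1.2   1.55]
```

Call:
send_rows([
  {"dx": -0.1, "dy": 5, "dz": 0, "wx": 0, "wy": 0, "wz": 0.003, "hand": 20},
  {"dx": -0.1, "dy": 9.5, "dz": 0, "wx": 0, "wy": 0, "wz": 0.003, "hand": 20},
  {"dx": -0.1, "dy": 13, "dz": 0, "wx": 0, "wy": 0, "wz": 0.003, "hand": 20},
  {"dx": -0.1, "dy": 13.4, "dz": 0, "wx": 0, "wy": 0, "wz": 0.003, "hand": 20},
  {"dx": -0.1, "dy": 13.4, "dz": 3, "wx": 0, "wy": 0, "wz": 0.003, "hand": 20},
  {"dx": -0.1, "dy": 13.4, "dz": 5, "wx": 0, "wy": 0, "wz": 0.003, "hand": 20},
  {"dx": -0.1, "dy": 13.4, "dz": 5, "wx": 0, "wy": 0, "wz": 0.003, "hand": 20},
])

```text
t: 14.78
eef_pos: [0.5434, 0.1643, 0.238]
tcp_rot: [-0.132, 3.137, -0.006]
force: [-0.2, -0.5, -2.3]
opening: 0.0371
```

```bash
python3 -c "
from h import *
st()
f=grab_frame('side');cv2.imwrite('pics/s4.png',cv2.resize(f['frame'][200:420,200:420],(660,660),interpolation=2)[:600])"
```

```text
t 14.775 XY [0.5553 0.1177] z 0.238 yaw 94.83 tilt [ 0.0019 -0.0035] open 0.0371 F [-0.2 -0.5 -2.3] j [-0.46  0.33  0.09  1.71 -0.03  1.1   1.29]
```

View pics/s4.png

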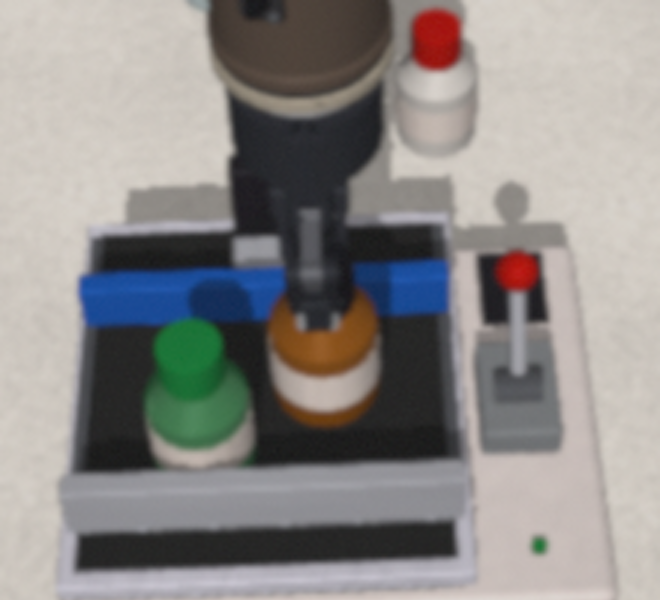

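Call:
send_rows([
  {"dx": -0.1, "dy": 0.3, "dz": 2.5, "wx": 0, "wy": 0, "wz": 0, "hand": 20},
  {"dx": -0.1, "dy": 0.3, "dz": 5, "wx": 0, "wy": 0, "wz": 0, "hand": 20},
  {"dx": -0.1, "dy": 0.3, "dz": 5.8, "wx": 0, "wy": 0, "wz": 0, "hand": 20},
  {"dx": -0.1, "dy": 0.3, "dz": 6.3, "wx": 0, "wy": 0, "wz": 0, "hand": 20},
  {"dx": -0.1, "dy": 0.3, "dz": 6.5, "wx": 0, "wy": 0, "wz": 0, "hand": 20},
])

```text
t: 15.45
eef_pos: [0.5457, 0.1677, 0.1749]
tcp_rot: [-0.132, 3.134, -0.004]
force: [-0.4, 0.2, -2.9]
opening: 0.0373
```

```bash
python3 -c "
from h import *
st()"
```

```text
t 15.45 XY [0.5579 0.1208] z 0.1749 yaw 94.83 tilt [ 0.005  -0.0022] open 0.0373 F [-0.4  0.2 -2.9] j [-0.45  0.4   0.08  1.79 -0.03  0.95  1.29]
```

Not yet in contact; ease down.

Call:
send_rows([
  {"dx": 0, "dy": 0, "dz": 0.15, "wx": 0, "wy": 0, "wz": 0, "hand": 20},
  {"dx": 0, "dy": 0, "dz": 0.2, "wx": 0, "wy": 0, "wz": 0, "hand": 20},
])

```text
t: 15.7
eef_pos: [0.5465, 0.1678, 0.1738]
tcp_rot: [-0.132, 3.132, -0.003]
force: [0.4, -1.3, 3.8]
opening: 0.0369
```

```bash
python3 -c "
from h import *
st()"
```

```text
t 15.7 XY [0.5587 0.1209] z 0.1738 yaw 94.82 tilt [ 0.0068 -0.0016] open 0.0369 F [ 0.4 -1.3  3.8] j [-0.45  0.4   0.08  1.79 -0.03  0.95  1.29]
```

Call:
send_rows([
  {"dx": 0, "dy": 0, "dz": 0, "wx": 0, "wy": 0, "wz": 0, "hand": 50},
  {"dx": 0, "dy": 0, "dz": 0, "wx": 0, "wy": 0, "wz": 0, "hand": 70},
  {"dx": 0, "dy": 0, "dz": 0, "wx": 0, "wy": 0, "wz": 0, "hand": 85},
  {"dx": 0, "dy": 0, "dz": -3, "wx": 0, "wy": 0, "wz": 0, "hand": 85},
  {"dx": 0, "dy": 0, "dz": -7, "wx": 0, "wy": 0, "wz": 0, "hand": 85},
  {"dx": 0, "dy": 0, "dz": -10, "wx": 0, "wy": 0, "wz": 0, "hand": 85},
  {"dx": -1.5, "dy": -5, "dz": -10, "wx": 0.0, "wy": 0.006, "wz": 0, "hand": 70},
  {"dx": -3.4, "dy": -11, "dz": -9, "wx": 0, "wy": 0.006, "wz": 0, "hand": 70},
  {"dx": -3.4, "dy": -15.6, "dz": -8, "wx": 0, "wy": 0.006, "wz": 0, "hand": 70},
  {"dx": -3.4, "dy": -15.6, "dz": -8, "wx": 0, "wy": 0.006, "wz": 0, "hand": 70},
])

```text
t: 16.95
eef_pos: [0.5926, 0.0098, 0.2535]
tcp_rot: [0.12, -3.138, 0.007]
force: [0.3, 1.4, 0.1]
opening: 0.0599
```

```bash
python3 - <<'E'
from h import *
st()
f=grab_frame("wrist"); cv2.imwrite("pics/w5.png",f["frame"])
W=cloud(f); Z=W[...,2]
for z in (.2,.177):
  m=((abs(Z-z)<.003)).astype(np.uint8); n,l,s,c=cv2.connectedComponentsWithStats(m)
  for i in range(1,n):
    if s[i,4]>150:
        v,u=np.nonzero(l==i); P=ray(f,np.c_[u,v],z)
        ctr,r=cv2.minEnclosingCircle(XY(P).astype(np.float32)); print(z,c[i],s[i,4],ctr,r)
E
```

```text
t 16.95 XY [ 0.5913 -0.0404] z 0.2535 yaw 94.39 tilt [-0.0008 -0.0047] open 0.0599 F [0.3 1.4 0.1] j [-0.22  0.36  0.16  1.63 -0.06  1.15  1.59]
0.2 [609.57691098 204.01981755] 3179 (0.5576276183128357, 0.1194186732172966) 0.019616756588220596
0.2 [580.88774671 317.93626645] 2432 (0.6281856894493103, 0.11791932582855225) 0.01990940421819687
0.177 [566.62204724 188.15223097] 381 (0.5576214790344238, 0.11865778267383575) 0.01913379319012165
0.177 [326.92132867 249.15559441] 1716 (0.5915156006813049, -0.03431933745741844) 0.02054695598781109
0.177 [547.83284457 289.87390029] 341 (0.6255512237548828, 0.11571753770112991) 0.018321942538022995
```

View pics/w5.png

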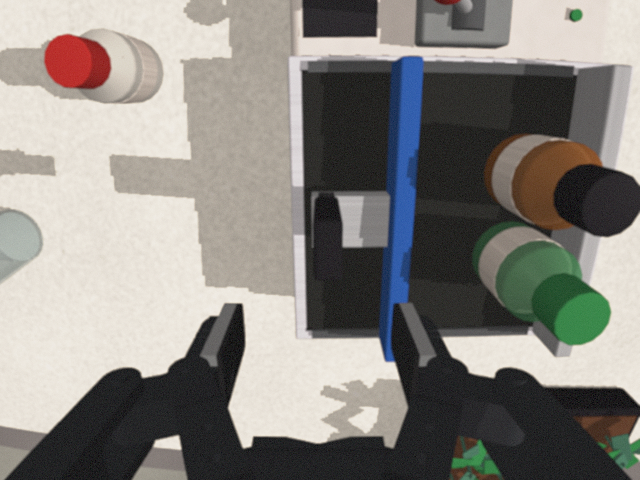

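Call:
send_rows([
  {"dx": 0, "dy": 0.5, "dz": 0, "wx": -0.004, "wy": 0, "wz": -0.008, "hand": 85},
  {"dx": 0, "dy": 0.5, "dz": 4, "wx": -0.004, "wy": 0, "wz": -0.008, "hand": 85},
  {"dx": 0, "dy": 0.5, "dz": 8, "wx": -0.004, "wy": 0, "wz": -0.008, "hand": 85},
  {"dx": 0, "dy": 0.5, "dz": 10.9, "wx": -0.004, "wy": 0, "wz": -0.008, "hand": 85},
  {"dx": 0, "dy": 0.5, "dz": 10.9, "wx": -0.004, "wy": 0, "wz": -0.008, "hand": 50},
  {"dx": 0, "dy": 0.5, "dz": 10.9, "wx": -0.004, "wy": 0, "wz": -0.008, "hand": 0},
  {"dx": 0, "dy": 0.5, "dz": 10.9, "wx": -0.004, "wy": 0, "wz": -0.008, "hand": 0},
  {"dx": 0, "dy": 0.5, "dz": 10.9, "wx": -0.004, "wy": 0, "wz": -0.008, "hand": 0},
  {"dx": 0, "dy": 0.5, "dz": 10.9, "wx": -0.004, "wy": 0, "wz": -0.008, "hand": 0},
])

```text
t: 18.12
eef_pos: [0.5934, 0.0178, 0.1468]
tcp_rot: [-0.138, 3.136, 0.002]
force: [-1.5, -0.6, 7.5]
opening: 0.0175
```

```bash
python3 -c "
from h import *
st()"
```

```text
t 18.125 XY [ 0.5928 -0.0325] z 0.1468 yaw 95.03 tilt [0.0027 0.0017] open 0.0175 F [-1.5 -0.6  7.5] j [-0.21  0.46  0.13  1.76 -0.08  0.92  1.61]
```

Call:
send_rows([
  {"dx": 0, "dy": 1.5, "dz": 0, "wx": 0, "wy": 0, "wz": 0, "hand": 0},
  {"dx": 0, "dy": 3, "dz": 0, "wx": 0, "wy": 0, "wz": 0, "hand": 0},
  {"dx": 0, "dy": 4.5, "dz": 0, "wx": 0, "wy": 0, "wz": 0, "hand": 0},
  {"dx": 0, "dy": 5.2, "dz": 0, "wx": 0, "wy": 0, "wz": 0, "hand": 0},
  {"dx": 0, "dy": 5.4, "dz": 0, "wx": 0, "wy": 0, "wz": 0, "hand": 0},
  {"dx": 0, "dy": 5.6, "dz": 0, "wx": 0, "wy": 0, "wz": 0, "hand": 0},
  {"dx": 0, "dy": 5.8, "dz": 0, "wx": 0, "wy": 0, "wz": 0, "hand": 0},
  {"dx": 0, "dy": 6.0, "dz": 0, "wx": 0, "wy": 0, "wz": 0, "hand": 0},
  {"dx": 0, "dy": 6.2, "dz": 0, "wx": 0, "wy": 0, "wz": 0, "hand": 0},
])

```text
t: 19.25
eef_pos: [0.5882, 0.0789, 0.1469]
tcp_rot: [-0.137, 3.136, 0.002]
force: [4.5, -5.7, -6.5]
opening: 0.0172
```

```bash
python3 -c "
from h import *
st()"
```

```text
t 19.25 XY [0.5928 0.0288] z 0.1469 yaw 94.99 tilt [0.003  0.0011] open 0.0172 F [ 4.5 -5.7 -6.5] j [-0.31  0.46  0.12  1.76 -0.07  0.92  1.5 ]
```

Call:
send_rows([
  {"dx": 0, "dy": 0.15, "dz": 0, "wx": 0, "wy": 0, "wz": 0, "hand": 0},
  {"dx": 0, "dy": 0.3, "dz": 0, "wx": 0, "wy": 0, "wz": 0, "hand": 0},
  {"dx": 0, "dy": 0.45, "dz": 0, "wx": 0, "wy": 0, "wz": 0, "hand": 0},
])

```text
t: 19.62
eef_pos: [0.588, 0.0821, 0.1469]
tcp_rot: [-0.135, 3.136, -0.0]
force: [3.7, -4.9, -6.1]
opening: 0.0171
```

```bash
python3 -c "
from h import *
st()
f=grab_frame('side');cv2.imwrite('pics/s5.png',cv2.resize(f['frame'][200:420,200:420],(660,660),interpolation=2)[:600])"
```

```text
t 19.625 XY [0.5928 0.032 ] z 0.1469 yaw 94.92 tilt [ 0.0031 -0.0001] open 0.0171 F [ 3.7 -4.9 -6.1] j [-0.32  0.46  0.12  1.76 -0.07  0.92  1.49]
```

View pics/s5.png

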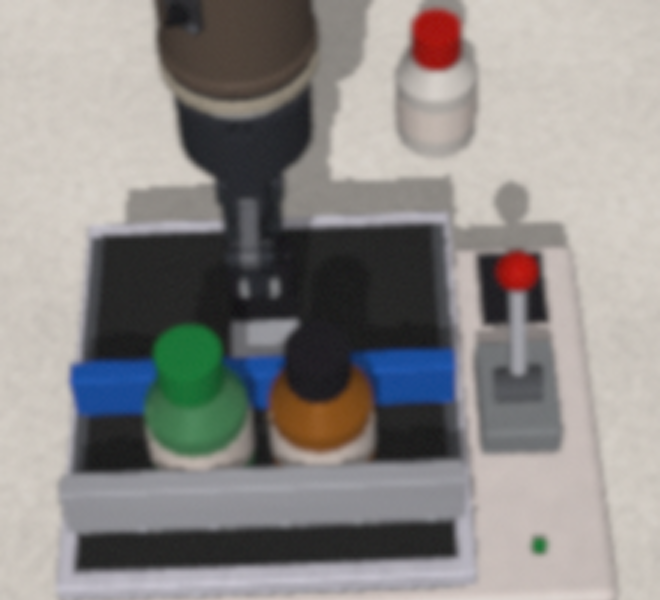

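Call:
send_rows([
  {"dx": 0, "dy": 0.15, "dz": 0, "wx": 0, "wy": 0, "wz": 0, "hand": 0},
  {"dx": 0, "dy": 0.3, "dz": 0, "wx": 0, "wy": 0, "wz": 0, "hand": 0},
])

```text
t: 19.92
eef_pos: [0.5878, 0.084, 0.1469]
tcp_rot: [-0.133, 3.136, -0.002]
force: [4.1, -5.7, -7.6]
opening: 0.0172
```

```bash
python3 -c "
from h import *
st()"
```

```text
t 19.925 XY [0.5928 0.0339] z 0.1469 yaw 94.87 tilt [ 0.0031 -0.0011] open 0.0172 F [ 4.1 -5.7 -7.6] j [-0.32  0.46  0.13  1.76 -0.07  0.92  1.49]
```

Call:
send_rows([
  {"dx": 0, "dy": 0.15, "dz": 0, "wx": 0, "wy": 0, "wz": 0, "hand": 0},
  {"dx": 0, "dy": 0.3, "dz": 0, "wx": 0, "wy": 0, "wz": 0, "hand": 0},
])

```text
t: 20.18
eef_pos: [0.5877, 0.0852, 0.1469]
tcp_rot: [-0.131, 3.136, -0.005]
force: [4.0, -9.9, -6.6]
opening: 0.0173
```

```bash
python3 -c "
from h import *
st()"
```

```text
t 20.175 XY [0.5928 0.0351] z 0.1469 yaw 94.8 tilt [ 0.0032 -0.0029] open 0.0173 F [ 4.  -9.9 -6.6] j [-0.33  0.46  0.13  1.76 -0.07  0.92  1.48]
```

Call:
send_rows([
  {"dx": 0, "dy": 0.2, "dz": 0, "wx": 0, "wy": 0, "wz": 0, "hand": 0},
  {"dx": 0, "dy": 0.35, "dz": 0, "wx": 0, "wy": 0, "wz": 0, "hand": 0},
])

```text
t: 20.42
eef_pos: [0.5877, 0.0852, 0.1469]
tcp_rot: [-0.128, 3.136, -0.01]
force: [4.3, -15.4, -5.9]
opening: 0.0171
```

```bash
python3 -c "
from h import *
st()"
```

```text
t 20.425 XY [0.5928 0.0351] z 0.1469 yaw 94.66 tilt [ 0.0033 -0.0063] open 0.0171 F [  4.3 -15.4  -5.9] j [-0.33  0.46  0.13  1.76 -0.06  0.92  1.48]
```

Call:
send_rows([
  {"dx": 0, "dy": 0, "dz": 0, "wx": 0, "wy": 0, "wz": 0, "hand": 40},
  {"dx": 0, "dy": 0, "dz": 0, "wx": 0, "wy": 0, "wz": 0, "hand": 45},
  {"dx": 0, "dy": 0, "dz": 0, "wx": 0, "wy": 0, "wz": 0, "hand": 45},
  {"dx": 0, "dy": 0, "dz": -4, "wx": -0.006, "wy": 0, "wz": 0, "hand": 45},
  {"dx": 0, "dy": 0, "dz": -9, "wx": -0.006, "wy": 0, "wz": 0, "hand": 40},
  {"dx": 2, "dy": -2, "dz": -10, "wx": -0.006, "wy": 0, "wz": 0, "hand": 0},
  {"dx": 7, "dy": -4, "dz": -10, "wx": -0.006, "wy": 0, "wz": 0, "hand": 0},
  {"dx": 12, "dy": -4.5, "dz": -10, "wx": -0.006, "wy": 0, "wz": 0, "hand": 0},
  {"dx": 15.5, "dy": -4.5, "dz": -10, "wx": -0.006, "wy": 0, "wz": 0, "hand": 0},
  {"dx": 15.5, "dy": -4.5, "dz": -10, "wx": -0.006, "wy": 0, "wz": 0, "hand": 0},
  {"dx": 15.5, "dy": -4.5, "dz": -10, "wx": -0.006, "wy": 0, "wz": 0, "hand": 0},
])

```text
t: 21.8
eef_pos: [0.4373, 0.0289, 0.2473]
tcp_rot: [-0.129, 3.135, -0.0]
force: [1.3, 0.2, 0.5]
opening: -0.0002
```

```bash
python3 - <<'E'
from h import *
st()
for n in ("top","side"):
    f=grab_frame(n); cv2.imwrite(f"pics/{n}6.png",f["frame"] if n=="side" else cv2.resize(f["frame"][130:330,140:540],(800,400),interpolation=cv2.INTER_CUBIC))
    W=cloud(f); Z=W[...,2]
    b=(rng(f,(105,120,60),(130,255,255))>0)&(abs(Z-.132)<.004); v,u=np.nonzero(b)
    print(n,len(u),"bar Y",np.percentile(XY(ray(f,np.c_[u,v],.132)),[2,50,98],axis=0)[:,1])
f=grab_frame("wrist"); cv2.imwrite("pics/w6.png",f["frame"]); W=cloud(f)
r=(rng(f,(0,150,60),(6,255,255))>0)&(W[...,2]>.13); v,u=np.nonzero(r); print(len(u), XY(W[r]).mean(0) if r.any() else 0, W[r][:,2].max() if r.any() else 0)
E
```

```text
t 21.8 XY [ 0.4382 -0.0083] z 0.2473 yaw 94.7 tilt [0.0043 0.0002] open -0.0002 F [1.3 0.2 0.5] j [-0.31  0.11  0.14  1.99 -0.02  1.04  1.48]
top 618 bar Y [0.08244973 0.08914778 0.09598486]
side 535 bar Y [0.08384431 0.09108796 0.10005745]
1011 [0.43342999 0.03449512] 0.3887653503343847
```

View pics/side6.png

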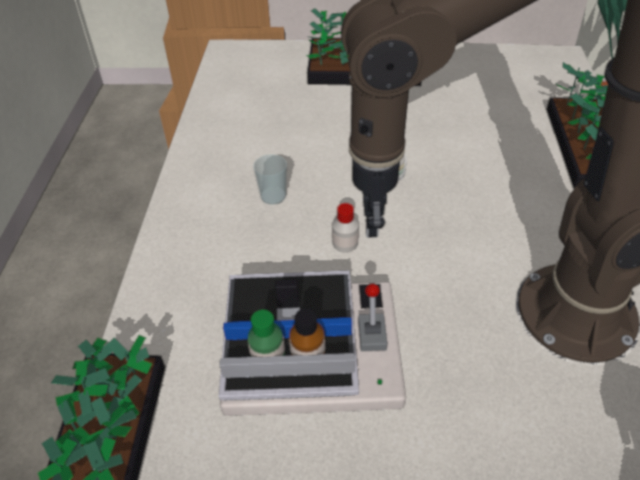

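View pics/w6.png

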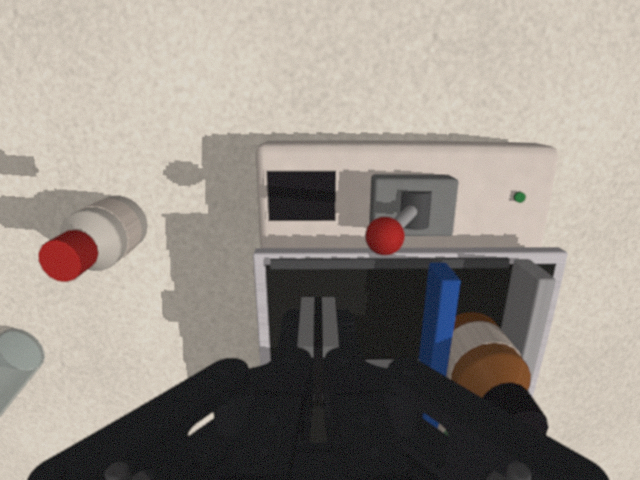

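Call:
send_rows([
  {"dx": 0, "dy": 0, "dz": 4, "wx": 0, "wy": 0, "wz": 0, "hand": 0},
  {"dx": 0, "dy": 0, "dz": 8, "wx": 0, "wy": 0, "wz": 0, "hand": 0},
  {"dx": 0, "dy": 0, "dz": 11.2, "wx": 0, "wy": 0, "wz": 0, "hand": 0},
  {"dx": 0, "dy": 1.0, "dz": 11.2, "wx": 0, "wy": 0, "wz": 0, "hand": 0},
  {"dx": 0, "dy": 2.2, "dz": 11.2, "wx": 0, "wy": 0, "wz": 0, "hand": 0},
  {"dx": 0, "dy": 3.4, "dz": 11.2, "wx": 0, "wy": 0, "wz": 0, "hand": 0},
  {"dx": 0, "dy": 4.6, "dz": 11.2, "wx": 0, "wy": 0, "wz": 0, "hand": 0},
  {"dx": 0, "dy": 5.8, "dz": 11.2, "wx": 0, "wy": 0, "wz": 0, "hand": 0},
  {"dx": 0, "dy": 7, "dz": 11.2, "wx": 0, "wy": 0, "wz": 0, "hand": 0},
  {"dx": 0, "dy": 8, "dz": 11.2, "wx": 0, "wy": 0, "wz": 0, "hand": 0},
  {"dx": 0, "dy": 8.6, "dz": 11.2, "wx": 0, "wy": 0, "wz": 0, "hand": 0},
])

```text
t: 23.32
eef_pos: [0.4305, 0.115, 0.1345]
tcp_rot: [-0.129, 3.136, -0.001]
force: [-0.8, -1.2, -0.6]
opening: 0.0
```

```bash
python3 -c "
from h import *
st()
f=grab_frame('side');cv2.imwrite('pics/s7.png',cv2.resize(f['frame'][200:420,200:420],(660,660),interpolation=2)[:600])"
```

```text
t 23.325 XY [0.4387 0.0781] z 0.1345 yaw 94.71 tilt [ 0.0026 -0.0005] open 0.0 F [-0.8 -1.2 -0.6] j [-0.45  0.26  0.09  2.12 -0.03  0.76  1.31]
```

View pics/s7.png

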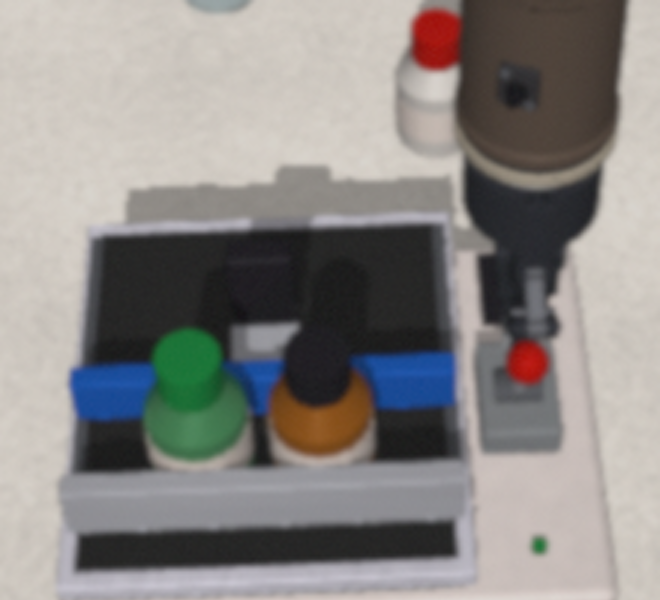

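Lever moving; push on until the stop is felt.

Call:
send_rows([
  {"dx": 0, "dy": 0.4, "dz": 0, "wx": 0, "wy": 0, "wz": 0, "hand": 0},
  {"dx": 0, "dy": 0.8, "dz": 0, "wx": 0, "wy": 0, "wz": 0, "hand": 0},
  {"dx": 0, "dy": 0.8, "dz": 0, "wx": 0, "wy": 0, "wz": 0, "hand": 0},
])

```text
t: 23.75
eef_pos: [0.4298, 0.1213, 0.1344]
tcp_rot: [-0.127, 3.137, -0.004]
force: [0.8, -7.9, 0.6]
opening: -0.0002
```

```bash
python3 -c "
from h import *
st()"
```

```text
t 23.75 XY [0.4385 0.0845] z 0.1344 yaw 94.62 tilt [ 0.002  -0.0028] open -0.0002 F [ 0.8 -7.9  0.6] j [-0.47  0.27  0.09  2.12 -0.03  0.76  1.29]
```

Call:
send_rows([
  {"dx": 0, "dy": 0.3, "dz": 0, "wx": 0, "wy": 0, "wz": 0, "hand": 0},
  {"dx": 0, "dy": 0.3, "dz": 0, "wx": 0, "wy": 0, "wz": 0, "hand": 0},
])

```text
t: 24.0
eef_pos: [0.4298, 0.1215, 0.1343]
tcp_rot: [-0.122, 3.138, -0.009]
force: [0.7, -10.9, 2.9]
opening: -0.0002
```

```bash
python3 -c "
from h import *
st()"
```

```text
t 24.0 XY [0.4385 0.0846] z 0.1343 yaw 94.46 tilt [ 0.0016 -0.0058] open -0.0002 F [  0.7 -10.9   2.9] j [-0.47  0.27  0.09  2.12 -0.02  0.76  1.28]
```

Call:
send_rows([
  {"dx": 0, "dy": -2, "dz": 0, "wx": 0, "wy": 0, "wz": 0, "hand": 0},
  {"dx": 0, "dy": -5, "dz": 0, "wx": 0, "wy": 0, "wz": 0, "hand": 0},
  {"dx": 0, "dy": -7, "dz": -3, "wx": 0, "wy": 0, "wz": 0, "hand": 0},
  {"dx": 0, "dy": -8, "dz": -8, "wx": 0, "wy": 0, "wz": 0, "hand": 0},
  {"dx": 0, "dy": -10, "dz": -13, "wx": 0, "wy": 0, "wz": 0, "hand": 0},
  {"dx": 0, "dy": -12, "dz": -15, "wx": 0, "wy": 0, "wz": 0, "hand": 0},
  {"dx": 0, "dy": -12, "dz": -15, "wx": 0, "wy": 0, "wz": 0, "hand": 0},
])

```text
t: 24.88
eef_pos: [0.4398, 0.0016, 0.2865]
tcp_rot: [-0.118, 3.134, -0.009]
force: [0.2, 0.0, -0.8]
opening: 0.0002
```

```bash
python3 - <<'E'
from h import *
st()
for n in ("top","side"):
    f=grab_frame(n); cv2.imwrite(f"pics/{n}8.png",cv2.resize(f["frame"][200:420,200:420],(660,660),interpolation=2)[:600] if n=="side" else cv2.resize(f["frame"][130:330,140:540],(800,400),interpolation=cv2.INTER_CUBIC))
    W=cloud(f); Z=W[...,2]
    b=(rng(f,(105,120,60),(130,255,255))>0)&(abs(Z-.132)<.004); v,u=np.nonzero(b)
    print(n,len(u),"bar Y",np.percentile(XY(ray(f,np.c_[u,v],.132)),[2,50,98],axis=0)[:,1])
    r=rng(f,(0,150,60),(6,255,255)); k,l,s,c=cv2.connectedComponentsWithStats(r)
    for i in range(1,k):
        if s[i,4]>40 and XY(ray(f,[c[i]],.146))[0,1]>-.05: print("ball?",c[i],XY(ray(f,[c[i]],.148)))
    if n=="top":
        m=(abs(Z-.2)<.006).astype(np.uint8); k,l,s,c=cv2.connectedComponentsWithStats(m)
        for i in range(1,k):
            if s[i,4]>60:
                v,u=np.nonzero(l==i); print("cap",cv2.minEnclosingCircle(XY(ray(f,np.c_[u,v],.2)).astype(np.float32)))
E
```

```text
t 24.875 XY [ 0.4384 -0.0357] z 0.2865 yaw 94.3 tilt [ 0.0052 -0.0053] open 0.0002 F [ 0.2  0.  -0.8] j [-0.29  0.07  0.18  1.92 -0.01  1.14  1.53]
top 610 bar Y [0.08244917 0.08924149 0.09595803]
cap ((0.6290823221206665, 0.1257324516773224), 0.019371945410966873)
cap ((0.5577907562255859, 0.12628574669361115), 0.019274722784757614)
side 546 bar Y [0.08384466 0.09121833 0.09985901]
ball? [375.47887324 324.12676056] [[0.43538736 0.11167341]]
```

View pics/side8.png

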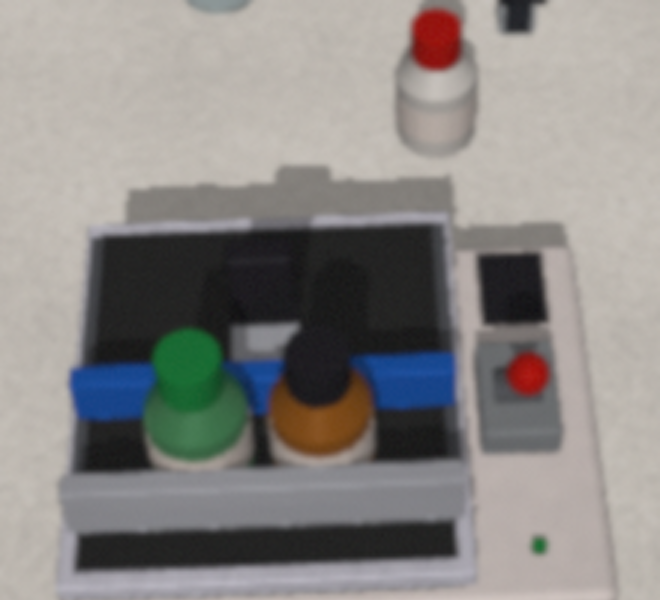

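View pics/top8.png

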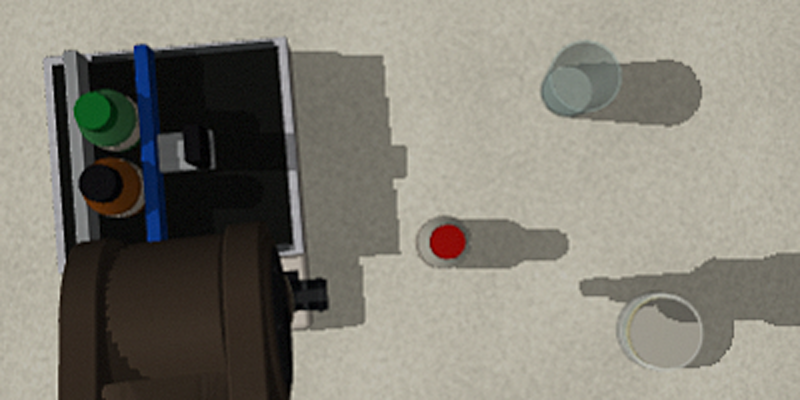

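The side view (ball at 527,373 in the crop) shows the lever leaning towards the fence. Both bottles stand between the bar and the fence, and the white bottle, beaker and dishes are unmoved.

```bash
python3 -c "
from h import *
print(env.finish_job())"
```

```text
the job is handed in; nothing more can be done
None
```

The shaker is loaded, clamped and switched on. I handed the job in at about 25 s, and the hand-in reported no verdict.

**What I did**
- I gripped the clamp tab and slid the bar open until it met its stop, measuring a gap of about 129 mm.
- I lifted the green bottle and then the amber bottle by their caps and stood them side by side, about 71 mm apart.
- I slid the bar up until it stalled at about 15 N, at roughly 0.070 of travel.
- I pushed the start lever over with closed fingers until it stalled at about 11 N, then backed the arm clear.

**Last checks**
- **Bottles:** both stand upright. Their cap centres are at 125.7 and 126.3 mm on the platform's y direction, and the bar and fence faces are at 96 and 155.5 mm. The measured gap is about 59.5 mm for 60 mm bottles.
- **Bar:** it did not move after I let go or while I threw the lever.
- **Lever:** the ball is about 40 mm past the hinge, against 38 mm expected for fully on.
- **Bystanders:** the white bottle, beaker and dishes look unmoved in the pictures. I did not measure them again.

**Disagreements**
- The side and top cameras differ by about 2 mm on the bar's position, and differed by up to 5 mm on a bottle at the start. I relied on the top and wrist views.
- While lowering the green bottle, I found it about 6 mm too near the fence. I moved it back before setting it down, and no contact force showed.

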